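Press a watch glass home and hold the press closed

TASK

On the blue lever press, fit the blue nylon holder that carries the watch, glass up, down over the steel spigot of the drawn-out carriage until it sits flat, then push the carriage fully in under the ram. Bring the hand lever down by its black grip to its stop so that the sprung die bears on the watch glass, keep it down for a good two seconds while the cement takes, and finish still holding the grip down there. Leave the loupe, the empty white holder and the screwdriver where they lie.

Things in the scene. Friction and masses are not known exactly. Their poses are not given: they have to be found in the camera images.
- watch_mid (a point): Centre of the loose blue nylon holder with a steel watch fixed in its top (one rigid piece, about 120 g): a round cylinder 48 mm in diameter, 34 mm high, with the watch (38 mm) on top, 41 mm high in all. This point is on its axis, 20.5 mm above its flat foot. z is its axis, up towards the watch glass. A round bore 22 mm in diameter and 22 mm deep opens in the middle of the foot. It stands upright on the bench to the right or left of the press, any yaw
- watch: The same holder with its watch; origin at the centre of its foot
- press: Blue bench press, bolted down. Origin on the bench straight below the ram; x points from its open front (where the carriage comes out, towards the robot) to its column, z up. Foot 120 mm wide in y, from x = -175 to +125 mm, 18 mm thick. The head (70 mm wide) is a box from 135 to 235 mm above the bench, from x = -30 mm back to the column, with a spring housing on top up to 290 mm. The hand lever is on its -y side
- spigot_foot (a point): Centre of the foot of the upright steel spigot, on the flat top of the carriage (34 mm above the bench; the carriage top is 80 by 72 mm). The spigot is 20 mm in diameter, 18 mm high, its top 4 mm tapered to 13 mm. z up. It travels with the carriage
- carriage (a joint): Carriage slide in m: 0 = fully drawn out to the front (spigot 120 mm in front of the ram axis), 0.12 = home against its stop, spigot under the ram. Moves along the press's +x; stays where it is left (about 2 N of friction)
- carriage_knob (a point): Middle of the grip of the upright black knob on the carriage's draw rod, 100 mm in front of the spigot (towards the press's -x). The grip is 16 mm in diameter and 25 mm high; this point is 62 mm above the bench, 13 mm below the knob's top, and below the grip a 12 mm stem goes down to 18 mm above the bench. Push it along the press's +x to drive the carriage in
- lever (a joint): Hand lever in rad: 0 = at rest (raised 35 degrees above level), 0.87 = down on its stop (15 degrees below level). Growing values lower the grip. A spring always returns it; about 2 to 3 N at the grip starts it and about 9 N holds it down with the die on a watch. The ram moves down 25 mm per rad and, on a seated watch with the carriage home, the die meets the glass at about 0.64 rad
- lever_grip: The lever's black hand grip, origin at its middle: a level round bar along the press's y, 24 mm in diameter and 82 mm long, free to turn on its pin, 139 mm to the press's -y side of the ram axis. It goes round the lever's pivot with a radius of 150 mm; at rest it is 271 mm above the bench and 123 mm in front of the ram axis, on the stop 146 mm above the bench and 145 mm in front. Free above, below and in front
- lever_pivot (a point): Point on the lever's pivot axis level with the middle of the grip (185 mm above the bench); the axis runs along the press's y
- die: White nylon pressing die under the ram, 28 mm in diameter; origin at the centre of its pressing face, 91 mm above the bench when the lever is at rest. It gives up to 9 mm upward on its own spring (preload 4 N, 2 N per mm)
- loupe: Black eye loupe standing upright on the bench, 34 mm in diameter, 36 mm high; origin at the centre of its foot. Leave alone
- spare_holder: Empty white nylon holder, 48 mm in diameter, 35 mm high, standing on the bench; origin at the centre of its foot. Leave alone
- screwdriver: Small screwdriver lying on the bench to the left of the press, 130 mm long along its x. Leave alone

How it is judged:
By the outcome, as a careful person would: the job done as asked, in the order asked, and still so for the second after the job is handed in, while the arm keeps its last pose, push and grip.
It also fails if it takes over 69 s, if anything falls off the work surface, if the arm or the gripper's body presses on something with over 40 N, if the wrist force passes 120 N, or if a joint passes its speed limit or range.

ROBOT

A 6-joint arm with a two-finger parallel gripper is mounted at the origin on the work surface. World frame = base frame: x ahead of the robot, y to its left, z up, the work surface at z = 0. Lengths are in mm, angles in rad, forces in N, time in s.
With the tool pointing down it reaches from about 325 to 850 mm from the base axis. Payload 15.5 kg.
Tool frame: the origin (TCP) lies at the very end of the fingers, on their centre line; the grasp point (between the pads) lies 19 mm behind it (ctrl.grasp_offset is the distance from the TCP to the grasp point, in mm); z points along the fingers, y is the line along which they close (so a half turn about z gives the same grasp; the last joint's range is limited). The gripper opens to 91 mm and grips with 3 to 60 N. Pads are 32 mm wide; open, the fingers measure 118 mm over their backs; the gripper's body (76 mm by 178 mm) begins 60 mm behind the grasp point.
Start: joints at [-0.096, 0.494, 1.345, -0, 1.302, -0.096], TCP at [625.001, 0.003, 184.515] pointing down, gripper open.
Joint ranges: [-2.91, 2.91], [-0.82, 2.16], [0.22, 2.67], [-1.22, 4.37], [0.12, 2.79], [-3.08, 3.08]. Speed limits (rad/s): [1.89, 1.89, 2.57, 3.01, 3.01, 3.01].

INTERFACE

Orientations are given as a unit quaternion [x, y, z, w].
In Python, from workcell import ctrl, cams gives the robot as it stands. The module is installed in compiled form; this text tells all that it offers.
- The arm moves only by the tool step_arm, never from a script. Its argument "targets" is one flat list of numbers, 5 for each row, row after row: the opening, from -1 (shut) to 1 (fully open), then the shift along the tool's x, y, z each as a share of 0.3 m, from -1 to 1, then the turn about the tool's z as a share of pi/2 rad, from -1 to 1. A call has 1 to 20 rows; each row is the pose to reach, as a shift and turn from the pose commanded when the call began, along the tool's axes at that moment; what a row does not reach only later rows make up. A row lasts 1/8 s, in which the tool goes at most 62.5 mm and 10.7 degrees, less where a joint would pass 70% of its speed; a pose out of reach is approached as far as the arm can. A call with a number of a shift or a turn outside -1 to 1 is refused whole. A call with a gripper value outside its range is refused whole. The fingers move at their own pace and stop on an object; "force" is the grip in N (left out, the last holds). Time passes only in rows, so rows that repeat a pose let the fingers close. It gives the time, the measured TCP pose, the force, the opening and the grip force at its end, in the units of the state.
- ctrl.read_state(): the state, without advancing time (a new reading comes with each control period).
- cams.snapshot(name): name is "scene" or "side" or "wrist"; returns (picture, depth): 384x512x3 uint8, blue, green, red; 384x512 float32, mm along the optical axis (not along the pixel's ray), 0 where there is no reading.
- cams.get_calibration(name): a dict with "fx", "fy", "cx", "cy" (pixels), "R" (3x3) and "t" (3): a world point X has camera coordinates R X + t; the wrist camera has in their place "hand_eye" (4x4, takes a point from camera to tool coordinates, whose origin is the TCP and whose axes are the flange's). Camera axes: x right, y down, z forward; pixel columns grow to the right and rows downward; lengths in mm; the calibration is good to about 2 mm. The wrist camera is an equidistant fisheye: a pixel r from the principal point sees the ray r / f radians off the axis. A picture is of the moment at which its call begins: read the wrist's pose just before it. get_calibration takes no time and is no camera call.
- ctrl.close_job(): hands the job in; it is judged then, once.
The state is a dict: "clock": time; "joints": joint angles; "dq": joint speeds; "joint_torque": joint torques, N m; "eef_pos": TCP position; "ee_rot": TCP orientation; "ft_force": force on the tool from outside, world axes, zero at the start; "wrist_torque": the same for the moment, N m; "finger_gap": opening from 0.0 (shut) to 1.0 (fully open); "grasp_force": force on a finger pad.
Only numpy, scipy, OpenCV 4.12 (cv2) and the standard library are available. Lean on these libraries where they do the work, as an engineer would, in place of code of your own. Each camera call takes 0.05 s, during which the arm holds its last target. There are 200 camera calls.

## Working session

There is one attempt and no reset: what is moved stays moved. The work goes in short steps, Python scripts to look and compute and a tool call to move; the robot and the scene stay as the last step left them, time stands still between calls to the robot, and variables do not carry over. Pictures are saved under pics/ and viewed, at most 10 in all, crops included, and the job is handed in when it is done.

Besides the shell and the picture viewer there is one more tool, called after "Call:" as a command line: name --argument value ..., lists and objects as JSON in quotes. step_arm: Moves the arm, as the interface text tells. Shift numbers are shares of 0.3 m and turn numbers shares of pi/2 rad, none past 1 either way. Its arguments: {"type":"object","properties":{"targets":{"type":"array"},"force":{"type":"number"}},"required":["targets"]}

```bash
mkdir -p pics; cat > h.py <<'E'
import numpy as np, cv2
from workcell import ctrl, cams
def snap(n,f=None):
    p,d=cams.snapshot(n)
    if f: cv2.imwrite('pics/'+f,p)
    return p,d
def world(n,d):
    c=cams.get_calibration(n); v,u=np.mgrid[0:384,0:512]
    P=np.stack([(u-c['cx'])/c['fx']*d,(v-c['cy'])/c['fy']*d,d],-1)
    return (P-np.array(c['t']))@np.array(c['R'])
def ray(n,u,v,z):
    c=cams.get_calibration(n);R=np.array(c['R']);t=np.array(c['t'])
    o=-R.T@t; r=R.T@np.array([(u-c['cx'])/c['fx'],(v-c['cy'])/c['fy'],1]); return o+r*(z-o[2])/r[2]
E
python3 - <<'E'
from h import *
for n in('scene','side'):
    p,d=snap(n,n+'0.png'); np.savez(n+'0.npz',p=p,d=d); c=cams.get_calibration(n); R=np.array(c['R']);print(n,-R.T@np.array(c['t']),R[2],c['fx'])
a=cv2.imread('pics/scene0.png');b=cv2.imread('pics/side0.png')
print(ctrl.read_state()); print(ctrl.grasp_offset)
print(cams.get_calibration('wrist'))
E
```

```text
scene [1215.53279094  309.29369333 1065.61511008] [-0.57169504 -0.26535912 -0.77636932] 350.939569619778
side [  53.49276433 -688.36167938  922.86590583] [ 0.43064766  0.61380808 -0.66165114] 446.2035125820236
{'clock': 0.1, 'joints': array([-9.58629693e-02,  4.94027855e-01,  1.34587518e+00, -6.93447724e-04,
        1.30242413e+00, -9.53586968e-02]), 'dq': array([-1.42341779e-03, -1.45288937e-03, -9.24573439e-04, -4.50962604e-04,
       -7.27486790e-04, -6.11516574e-05]), 'joint_torque': array([  3.10934432, -87.6586175 , -37.94223905,   1.49701562,
         0.14302251,  -0.2365783 ]), 'eef_pos': array([ 6.24751229e+02, -4.56372161e-01,  1.84121650e+02]), 'ee_rot': array([ 7.07219875e-01,  7.06993495e-01, -4.91567918e-04, -7.05681268e-05]), 'ft_force': array([-0.68258442, -0.29019971, -1.57716886]), 'wrist_torque': array([-0.20901967,  0.05264218, -0.00488872]), 'grasp_force': 2.305428385734558, 'finger_gap': 1.0026994835757037}
18.8
{'fx': 297.3186396354542, 'fy': 297.3186396354542, 'cx': 256.842078409463, 'cy': 188.593464440381, 'hand_eye': array([[-6.89621038e-04, -9.59499411e-01, -2.81709788e-01,
         8.12198590e+01],
       [ 9.99999762e-01, -6.57699439e-04, -2.07868708e-04,
        -2.06999283e-01],
       [ 1.41695333e-05, -2.81709864e-01,  9.59499636e-01,
        -1.99910766e+02],
       [ 0.00000000e+00,  0.00000000e+00,  0.00000000e+00,
         1.00000000e+00]])}
```

View pics/scene0.png

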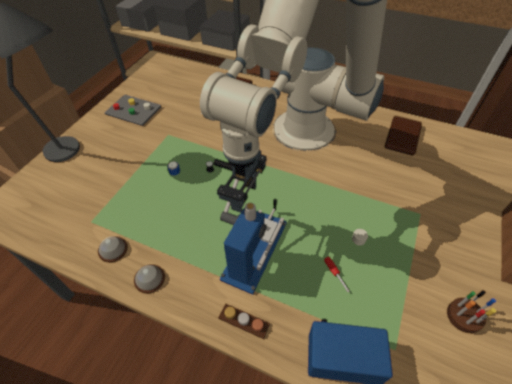

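View pics/side0.png

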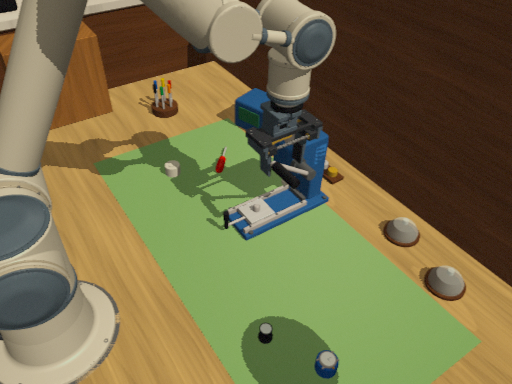

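The scene view shows the press at about (255,245), the watch holder at (174,168) and the loupe at (210,166). In the side view the watch is at (327,363), the loupe at (265,332), the spigot at (256,208) and the knob at (226,218).

```bash
python3 - <<'E'
from h import *
for n in('scene','side'):
    f=np.load(n+'0.npz'); p,d=f['p'],f['d']; W=world(n,d)
    hsv=cv2.cvtColor(p,cv2.COLOR_BGR2HSV)
    bl=(cv2.inRange(hsv,(100,120,40),(130,255,255))>0)
    k,l,s,c=cv2.connectedComponentsWithStats(bl.astype(np.uint8))
    for i in range(1,k):
        if s[i,4]>25:
            q=W[l==i]; print(n,s[i],c[i].round(1),np.percentile(q,[3,50,97],axis=0).round().tolist())
    # foot edges: blue points with z~18
    m=bl&(abs(W[...,2]-18)<5)&(W[...,0]>400)&(abs(W[...,1])<250)
    q=W[m][:,:2].astype(np.float32)
    if len(q)>20: print('foot',len(q),cv2.minAreaRect(q), cv2.boxPoints(cv2.minAreaRect(q)).round().tolist())
    for nm,(u,v) in (dict(watch=(327,363),loupe=(265,332),spig=(256,208),knob=(226,214),spare=(172,168),driver=(220,163)) if n=='side' else dict(watch=(174,168),loupe=(210,166),knob=(276,203),spare=(360,236),driver=(330,262))).items():
        q=W[v-9:v+10,u-9:u+10].reshape(-1,3); q=q[(q[:,2]>5)&(q[:,2]<100)]; print(n,nm,len(q),q.mean(0).round(),q.max(0).round(),q.min(0).round())
for n,x0,y0,w,h,s in(('side',215,180,115,55,7),):
    p=np.load(n+'0.npz')['p'];cv2.imwrite('pics/c1.png',cv2.resize(p[y0:y0+h,x0:x0+w],None,fx=6.9,fy=6.9,interpolation=cv2.INTER_CUBIC))
E
```

```text
scene [169 167  11   8  51] [174.  171.2] [[462.0, -406.0, 7.0], [480.0, -387.0, 21.0], [487.0, -378.0, 34.0]]
scene [ 221  211   63   82 2405] [245.2 252.6] [[643.0, 22.0, 16.0], [778.0, 69.0, 167.0], [812.0, 108.0, 238.0]]
scene [ 309  321   83   63 4318] [349.1 353.1] [[825.0, 327.0, 39.0], [899.0, 420.0, 111.0], [960.0, 512.0, 114.0]]
foot 637 ((670.3255615234375, 55.84733200073242), (113.46763610839844, 294.12384033203125), 89.09717559814453) [[522.0, 1.0], [816.0, -3.0], [818.0, 110.0], [524.0, 115.0]]
scene watch 149 [ 469. -395.   29.] [ 493. -367.   46.] [ 406. -461.    5.]
scene loupe 91 [ 399. -270.   22.] [ 431. -227.   40.] [ 342. -325.    5.]
scene knob 79 [482.  53.  39.] [516.  85.  79.] [402.  10.   5.]
scene spare 206 [488. 367.  29.] [513. 399.  41.] [434. 333.   5.]
scene driver 155 [622. 307.  21.] [647. 338.  32.] [570. 275.   5.]
side [236  88  34  41 682] [251.4 105.4] [[579.0, 30.0, 15.0], [828.0, 453.0, 109.0], [903.0, 506.0, 369.0]]
side [ 234  130   94  110 1811] [301.2 185. ] [[518.0, -9.0, 8.0], [750.0, 16.0, 62.0], [795.0, 52.0, 235.0]]
side [274 145  2
[... 297 characters left out ...]
.0]]
side [315 361  23  17 206] [324.9 370.4] [[435.0, -426.0, 5.0], [442.0, -418.0, 25.0], [469.0, -394.0, 37.0]]
foot 1040 ((661.7938232421875, 38.8817138671875), (100.57711029052734, 299.4014587402344), 89.69428253173828) [[512.0, -11.0], [811.0, -12.0], [812.0, 88.0], [512.0, 90.0]]
side watch 356 [ 454. -409.   37.] [ 497. -382.   45.] [ 434. -427.    5.]
side loupe 234 [ 390. -275.   27.] [ 408. -241.   42.] [ 376. -288.    5.]
side spig 357 [592.  55.  36.] [645. 100.  55.] [551.  15.  15.]
side knob 203 [512.  71.  37.] [562. 143.  79.] [479.  42.   5.]
side spare 222 [475. 358.  27.] [501. 426.  40.] [450. 340.   5.]
side driver 147 [621. 305.  19.] [680. 363.  29.] [593. 267.   5.]
```

View pics/c1.png

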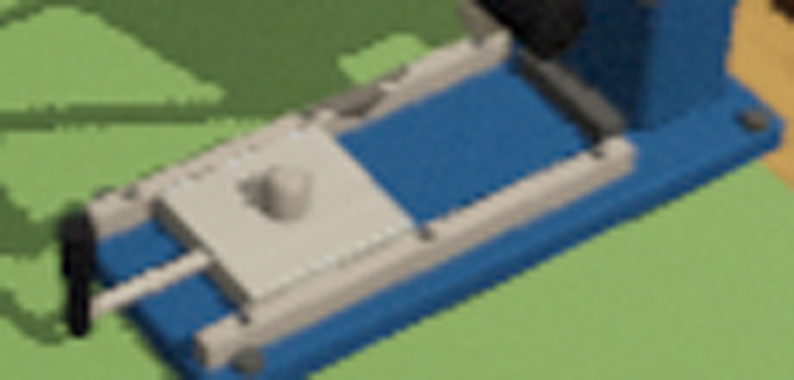

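Call:
step_arm --targets '[1,0,0,-0.2,0,1,0,0,-0.4,0,1,0,0,-0.5,0,1,0,-0.2,-0.5,0,1,-0.2,-0.4,-0.5,-0.1,1,-0.4,-0.5,-0.5,-0.2,1,-0.6,-0.5,-0.5,-0.3,1,-0.8,-0.5,-0.5,-0.4,1,-1,-0.5,-0.5,-0.5,1,-1,-0.5,-0.5,-0.6,1,-1,-0.5,-0.3,-0.7,1,-1,-0.5,-0.1,-0.8,1,-1,-0.5,0,-0.9,1,-1,-0.5,0,-1,1,-1,-0.5,0,-1]'

```text
clock: 1.98
eef_pos: [474.9, -299.7, 184.0]
ee_rot: [0.0, 1.0, 0.0, -0.0]
ft_force: [0.1, 3.4, -1.2]
finger_gap: 1.001
grasp_force: 0.0
```

```bash
cat >> h.py <<'E'
from scipy.spatial.transform import Rotation as Ro
def wray(u,v,z,s):
    """wrist pixel -> world point on plane z"""
    c=cams.get_calibration('wrist'); dx,dy=u-c['cx'],v-c['cy']; r=np.hypot(dx,dy); th=r/c['fx']
    d=np.array([np.sin(th)*dx/max(r,1e-9),np.sin(th)*dy/max(r,1e-9),np.cos(th)])
    H=c['hand_eye']; R=Ro.from_quat(s['ee_rot']).as_matrix()
    o=R@H[:3,3]+s['eef_pos']; w=R@H[:3,:3]@d; return o+w*(z-o[2])/w[2]
E
python3 - <<'E'
from h import *
s=ctrl.read_state(); p,d=snap('wrist','w1.png'); print(s['clock'],s['eef_pos'],s['ee_rot'],s['joints'])
q,_=snap('side','s1.png'); q2,_=snap('scene','sc1.png')
E
```

```text
1.975 [ 474.85920343 -299.70551373  184.03421004] [ 3.06091802e-04  9.99999800e-01  4.05483376e-04 -3.76687572e-04] [-6.69461315e-01  4.05422083e-01  1.50408049e+00  1.78837804e-04
  1.23318405e+00 -2.23970479e+00]
```

View pics/w1.png

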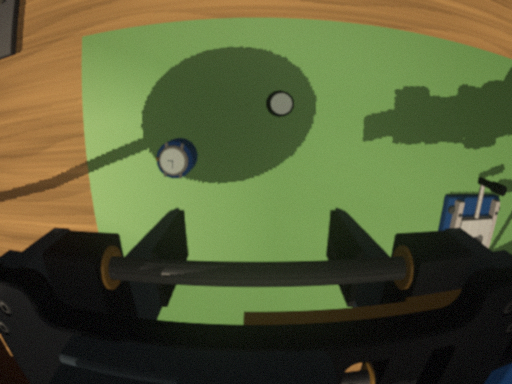

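Wrist view: watch face at about (173,158), loupe at (281,103), knob and press front at the right (492,185).

```bash
cat > ww.py <<'E'
from h import *
def watch(s,p,x0=100,x1=260,y0=80,y1=260):
    hsv=cv2.cvtColor(p,cv2.COLOR_BGR2HSV); m=cv2.inRange(hsv,(105,110,30),(130,255,255))
    k=np.zeros_like(m);k[y0:y1,x0:x1]=m[y0:y1,x0:x1]
    c=max(cv2.findContours(k,cv2.RETR_EXTERNAL,cv2.CHAIN_APPROX_NONE)[0],key=cv2.contourArea); h=cv2.convexHull(c)[:,0]
    f=np.zeros_like(m);cv2.fillConvexPoly(f,h,255)
    g=cv2.bitwise_and(f,cv2.inRange(hsv,(0,0,90),(180,90,255)))
    c2=max(cv2.findContours(g,cv2.RETR_EXTERNAL,cv2.CHAIN_APPROX_NONE)[0],key=cv2.contourArea)[:,0]
    for nm,q,z in(('outer',h,34),('face',c2,41)):
        w=np.array([wray(u,v,z,s)[:2] for u,v in q.astype(float)],np.float32); print(nm,cv2.minEnclosingCircle(w),cv2.fitEllipse(w))
E
python3 - <<'E'
from ww import *
s=ctrl.read_state();p=cv2.imread('pics/w1.png');watch(s,p)
print(wray(281,103,36,s))
for n,f,(u,v) in(('side','s1.png',(327,363)),('scene','sc1.png',(174,168))): print(n,ray(n,u,v,38))
E
```

```text
outer ((461.30950927734375, -385.3165588378906), 18.426246643066406) ((460.807373046875, -385.7799072265625), (20.924331665039062, 36.9738883972168), 69.8578109741211)
face ((462.0113220214844, -386.7248229980469), 9.253870964050293) ((462.7325439453125, -385.7215576171875), (3.7885546684265137, 16.942596435546875), 83.60392761230469)
[ 394.38866116 -270.35793879   36.        ]
side [ 453.57221733 -409.26092883   38.        ]
scene [ 475.65286863 -386.89673636   38.        ]
```

Call:
step_arm --targets '[1,0.04,-0.2,0,0,1,0.04,-0.31,0.1,0,1,0.04,-0.31,0.2,0,1,0.04,-0.31,0.2,0,1,0.04,-0.31,0.2,0]'

```text
clock: 2.75
eef_pos: [463.5, -393.1, 125.8]
ee_rot: [0.0, 1.0, -0.0, 0.0]
ft_force: [0.4, 3.5, -1.4]
finger_gap: 1.001
grasp_force: 0.0
```

```bash
python3 - <<'E'
from ww import *
s=ctrl.read_state();p,d=snap('wrist'); print(s['eef_pos'],s['ee_rot'])
cv2.imwrite('pics/w2.png',cv2.resize(p[80:300,160:360],None,fx=2.7,fy=2.7,interpolation=cv2.INTER_CUBIC)); cv2.imwrite('pics/w2raw.png',p)
try: watch(s,p,190,330,120,250)
except Exception as e: print(e)
E
```

```text
[ 463.54642773 -393.08467392  125.83079349] [ 3.26754340e-04  9.99999733e-01 -4.49068164e-04  4.75908887e-04]
max() iterable argument is empty
```

View pics/w2.png

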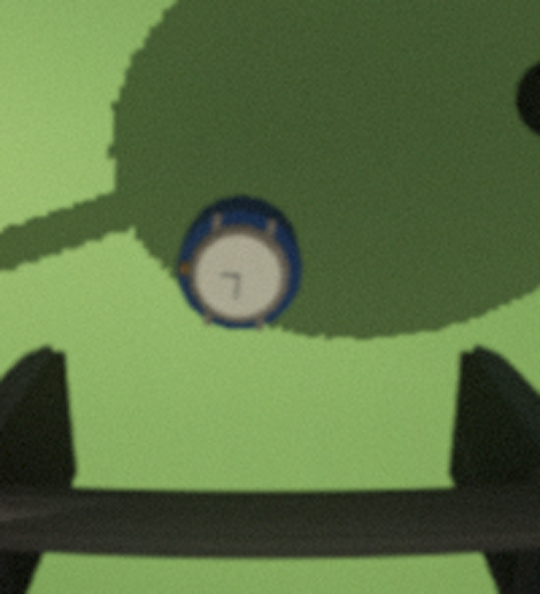

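The crop shows the watch face centre at crop (238,275), i.e. raw (248.1,181.9), with the finger midline at raw column 257.

```bash
python3 - <<'E'
from h import *
s=ctrl.read_state()
p=cv2.imread('pics/w2raw.png');g=p[...,0].astype(int)
S=p[140:230,200:300];m=cv2.inRange(cv2.cvtColor(S,cv2.COLOR_BGR2HSV),(0,0,100),(180,75,255))
c=max(cv2.findContours(m,0,1)[0],key=cv2.contourArea);print(cv2.minEnclosingCircle(c),cv2.boundingRect(c))
(cu,cv_),r=cv2.minEnclosingCircle(c); cu+=200;cv_+=140
print(wray(cu,cv_,41,s),wray(248.1,181.9,41,s)); print(wray(160+180/2.7,80+255/2.7,30,s),wray(160+301/2.7,80+255/2.7,30,s))
E
```

```text
((48.26404571533203, 41.421348571777344), 16.97264862060547) (32, 26, 34, 32)
[ 460.04596865 -400.53863563   41.        ] [ 460.53827707 -400.70593295   41.        ]
[ 455.54642942 -423.03659756   30.        ] [ 455.62416809 -377.014112     30.        ]
```

Call:
step_arm --targets '[1,0.01,-0.024,0.1,0,1,0.01,-0.024,0.2,0,1,0.01,-0.024,0.3,0,1,0.01,-0.024,0.36,0,1,0.01,-0.024,0.39,0,1,0.01,-0.024,0.39,0,0.3,0.01,-0.024,0.39,0,0.1,0.01,-0.024,0.39,0,0,0.01,-0.024,0.39,0,-0.3,0.01,-0.024,0.39,0,-0.3,0.01,-0.024,0.39,0,-0.3,0.01,-0.024,0.39,0,-0.3,0.01,-0.024,0.39,0]' --force 25

```text
clock: 4.42
eef_pos: [460.1, -400.3, 7.6]
ee_rot: [0.0, 1.0, -0.0, 0.0]
ft_force: [0.3, 2.4, -2.2]
finger_gap: 0.379
grasp_force: 25.0
```

```bash
python3 - <<'E'
from h import *
s=ctrl.read_state();p,d=snap('wrist'); print(s['eef_pos'],s['finger_gap'],s['grasp_force'])
q,_=snap('side'); cv2.imwrite('pics/w3raw.png',p)
a=cv2.resize(p[100:300,160:360],(540,540)); b=cv2.resize(q[300:384,250:410],None,fx=540/84,fy=540/84,interpolation=cv2.INTER_CUBIC)[:, 300:560]
cv2.imwrite('pics/v3.png',np.hstack([a,b]))
E
```

```text
[ 460.05248779 -400.29696984    7.55282159] 0.3788692980345954 25.000109744723886
```

View pics/v3.png

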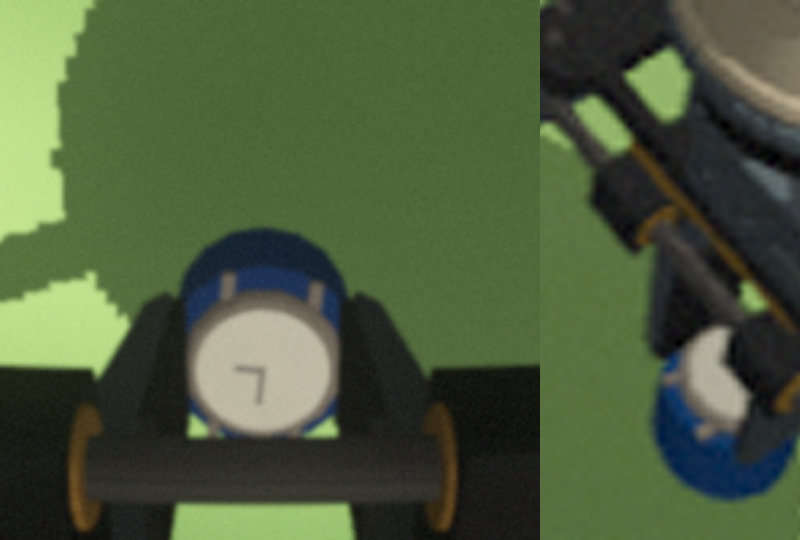

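The view shows the holder upright between the pads, with the face centre at crop (262,362), and well gripped. Next I measure the offset in the hand.

```bash
python3 - <<'E'
from h import *
s=ctrl.read_state();p=cv2.imread('pics/w3raw.png')
y0,x0=190,215;S=p[y0:275,x0:300];m=cv2.inRange(cv2.cvtColor(S,cv2.COLOR_BGR2HSV),(0,0,100),(180,75,255));m[70:]=0
c=max(cv2.findContours(m,0,1)[0],key=cv2.contourArea);print(cv2.boundingRect(c)); (u,v),ax,a=cv2.fitEllipse(c); print(u+x0,v+y0,ax)
print(wray(u+x0,v+y0,41,s))
w=[wray(u,v,30,s) for u,v in((160+182/2.7,100+295/2.7),(160+346/2.7,100+295/2.7))];print(w)
E
```

```text
(15, 21, 55, 49)
257.01390075683594 235.81618881225586 (49.59431457519531, 56.19685745239258)
[ 459.12352352 -399.03097383   41.        ]
[array([ 445.68590543, -417.90613757,   30.        ]), array([ 445.73481286, -379.11755522,   30.        ])]
```

Call:
step_arm --targets '[-0.3,0,0,-0.1,0,-0.3,0,0,-0.3,0,-0.3,0,0,-0.4,0,-0.3,0,0,-0.4,0]'

```text
clock: 5.03
eef_pos: [460.9, -401.1, 129.7]
ee_rot: [0.0, 1.0, -0.001, 0.001]
ft_force: [0.7, 3.0, -3.5]
finger_gap: 0.383
grasp_force: 25.0
```

Call:
step_arm --targets '[-0.3,0,0,-0.2,0,-0.3,0,0.1,-0.4,0,-0.3,0,0.3,-0.57,0,-0.3,0,0.5,-0.57,0,-0.3,-0.1,0.7,-0.57,0,-0.3,-0.2,0.9,-0.57,0,-0.3,-0.3,1,-0.57,0,-0.3,-0.33,1,-0.57,0]'

```text
clock: 6.02
eef_pos: [560.1, -96.6, 296.6]
ee_rot: [-0.002, 1.0, 0.001, -0.001]
ft_force: [-0.3, 2.5, -2.6]
finger_gap: 0.382
grasp_force: 25.0
```

Call:
step_arm --targets '[-0.3,0,0.2,0,0,-0.3,0,0.4,0,0,-0.3,0,0.5,0,0,-0.3,0,0.5,0,0,-0.3,0,0.5,0,0]'

```text
clock: 6.65
eef_pos: [558.6, 49.7, 297.2]
ee_rot: [-0.0, 1.0, -0.0, -0.001]
ft_force: [0.2, 3.7, -3.1]
finger_gap: 0.382
grasp_force: 25.0
```

```bash
python3 - <<'E'
from h import *
s=ctrl.read_state();p,d=snap('wrist'); print(s['clock'],s['eef_pos'],s['ee_rot'],s['joints'])
np.savez('w4.npz',p=p,**{k:s[k] for k in('eef_pos','ee_rot')})
cv2.imwrite('pics/w4.png',cv2.resize(p[90:290,130:390],None,fx=3,fy=3,interpolation=cv2.INTER_CUBIC))
E
```

```text
6.65 [558.61719536  49.7435171  297.15311014] [-1.57949257e-04  9.99999433e-01 -4.24130405e-05 -1.05264935e-03] [-1.75755493e-02  3.12612116e-01  1.33022018e+00 -1.22444319e-04
  1.50086382e+00 -1.58867909e+00]
```

View pics/w4.png

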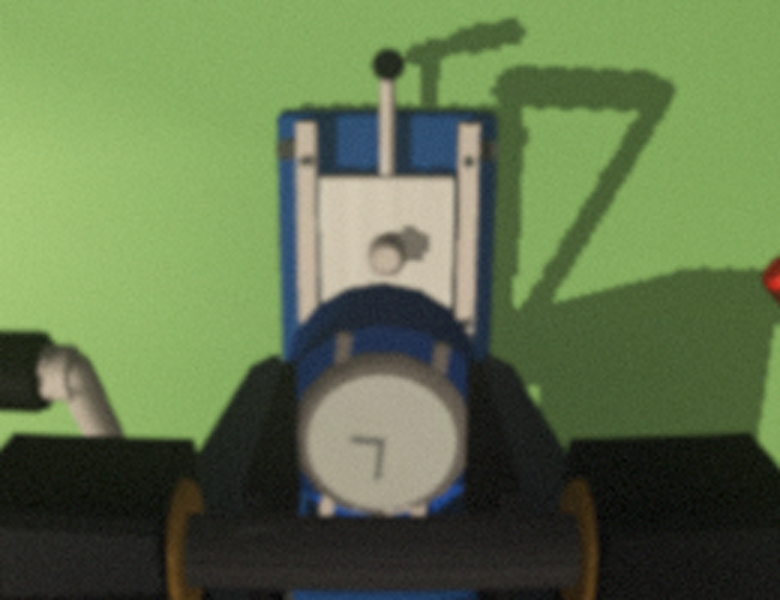

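The crop shows the knob top at (388,65), the spigot top at (387,254), the carriage's front edge at row 176 (columns 317–457) and the watch held at (383,440). The lever grip is at the left.

```bash
python3 - <<'E'
from h import *
f=np.load('w4.npz');p=f['p'];s={k:f[k] for k in('eef_pos','ee_rot')}
W=lambda u,v,z:wray(130+u/3,90+v/3,z,s).round(1)
print('knob',W(388,65,75),'spig',W(387,254,52),'face',W(383,440,s['eef_pos'][2]+33.5))
print('car front L/R',W(320,177,34),W(455,177,34),'lower edges',W(318,290,34),W(458,290,34))
print('foot front',W(278,112,18),W(497,112,18),W(282,340,18),W(493,340,18))
print('grip end',W(48,375,271),'front',W(20,332,271))
g=cv2.cvtColor(p,cv2.COLOR_BGR2HSV)
m=cv2.inRange(g,(0,0,0),(180,255,45))[95:125,245:275];M=cv2.moments(m,True);print('knob px',M['m10']/M['m00']+245,M['m01']/M['m00']+95,M['m00'])
S=g[160:188,240:275,2];print(S[2::2,2::2])
E
```

```text
knob [489.6  54.7  75. ] spig [586.6  54.5  52. ] face [558.3  51.4 330.7]
car front L/R [549.2  19.5  34. ] [549.2  90.3  34. ] lower edges [610.9  17.4  34. ] [610.9  93.2  34. ]
foot front [515.9  -3.8  18. ] [515.8 114.   18. ] [645.1  -5.   18. ] [645.2 115.5  18. ]
grip end [568.3 -44.  271. ] front [555.4 -51.1 271. ]
knob px 259.1290322580645 111.03225806451613 31.0
[[208 207 210 210 206 204 207 207 206 207 202 206 203 203 204 205 203]
 [208 206 210 208 207 201 205 206 209 206 205 200 194 199 203 205 205]
 [205 206 208 211 206 205 207 203 203 191 186 157 126 151 192 201 204]
 [209 205 210 211 205 206 194 156 114  98 105 117 117 118 132 160 200]
 [203 206 207 209 207 199 149 103  91  78  84 100 116 114 116 137 198]
 [203 205 207 209 203 189 140 142 149 133  97  94 118 113 113 141 196]
 [204 204 209 211 205 182 160 180 189 189 153  95 114 114 130 180 200]
 [207 205 209 210 206 190 179 190 192 190 172 113 140 141 156 199 204]
 [205 205 208 209 204 195 176 192 193 189 163 159 199 200 202 204 202]
 [202 203 207 208 206 199 185 177 172 160 157 196 205 199 201 204 202]
 [205 204 208 207 204 205 199 192 190 191 192 206 206 204 201 201 203]
 [208 204 202 191 187 169 141 130 122 151 173 188 197 198 199 203 203]
 [196 158 109  78  69  60  54  56  53  53  61  72  97 124 152 195 206]]
```

```bash
python3 - <<'E'
from h import *
s=ctrl.read_state();p,d=snap('wrist')
for u,v in((60,355),(75,380),(90,410),(105,432),(30,375)):
    uu,vv=round(130+u/3),round(90+v/3); D=d[vv,uu]
    c=cams.get_calibration('wrist'); 
    # find z where depth matches
    H=c['hand_eye'];R=Ro.from_quat(s['ee_rot']).as_matrix()
    best=min(range(0,330,2),key=lambda z:abs((H[:3,:3].T@(R.T@(wray(uu,vv,z,s)-s['eef_pos'])-H[:3,3]))[2]-D))
    print(u,v,D,wray(uu,vv,best,s).round())
for n in('scene','side'):
    p,d=snap(n); W=world(n,d); X=W-s['eef_pos']; m=(abs(X[...,0])<100)&(abs(X[...,1])<150)&(X[...,2]>-20)&(X[...,2]<330)
    q=X[m]
    for a in range(-20,330,20):
        r=q[(q[:,2]>=a)&(q[:,2]<a+20)]
        if len(r)>5: print(n,a,len(r),np.percentile(r[:,0],[2,98]).round(),np.percentile(r[:,1],[2,98]).round())
E
```

```text
60 355 235.48334 [560. -38. 276.]
75 380 237.06625 [568. -34. 276.]
90 410 248.47852 [581. -34. 268.]
105 432 259.2159 [591. -33. 260.]
30 375 231.99318 [565. -46. 280.]
scene -20 121 [ 1. 25.] [-148.   22.]
scene 0 71 [ 2. 27.] [-17.  24.]
scene 20 166 [-13.  26.] [-20.  25.]
scene 40 67 [-13.  20.] [-27.  28.]
scene 60 74 [-11.  21.] [-27.  30.]
scene 80 53 [-12.  19.] [-29.  29.]
scene 100 90 [-23.  41.] [-79.  81.]
scene 120 417 [-24.  41.] [-77.  81.]
scene 140 821 [-30.  40.] [-86.  89.]
scene 160 189 [-18.  27.] [-48.  17.]
scene 180 68 [ 2. 38.] [-48.  17.]
scene 200 282 [ 5. 40.] [-47.  36.]
scene 220 63 [ 4. 49.] [-32.  47.]
scene 240 299 [-4. 50.] [-39.  47.]
scene 260 258 [ 0. 48.] [-33.  45.]
scene 280 286 [-1. 48.] [-34.  46.]
scene 300 309 [ 5. 48.] [-33.  45.]
scene 320 113 [21. 51.] [-33.  44.]
side -20 177 [-23.  14.] [-149.   -3.]
side 0 134 [-25.  16.] [-25.   7.]
side 20 185 [-24.  12.] [-28.  20.]
side 40 175 [-19.  14.] [-30.  23.]
side 60 151 [-19.  13.] [-32.  27.]
side 80 75 [-20. -10.] [-33.  27.]
side 100 234 [-40.  31.] [-83.  76.]
side 120 585 [-40.  31.] [-89.  76.]
side 140 917 [-39.  31.] [-91.  85.]
side 160 327 [-27.  20.] [-53.  13.]
side 180 224 [-28.  20.] [-53.   8.]
side 200 573 [-39.  32.] [-52.  10.]
side 220 178 [-47.  19.] [-48.  11.]
side 240 467 [-49.  31.] [-49.  13.]
side 260 442 [-47.  27.] [-47.  10.]
side 280 463 [-46.  24.] [-47.  17.]
side 300 470 [-47.  24.] [-47.  12.]
side 320 153 [-49.  -2.] [-70.   9.]
```

Call:
step_arm --targets '[-0.3,-0.05,0.06,0,0.1,-0.3,-0.1,0.12,0,0.2,-0.3,-0.1,0.12,0,0.28,-0.3,-0.1,0.12,0.1,0.28,-0.3,-0.1,0.12,0.25,0.28,-0.3,-0.1,0.12,0.36,0.28,-0.3,-0.1,0.12,0.43,0.28,-0.3,-0.1,0.12,0.43,0.28,-0.3,-0.1,0.12,0.43,0.28]'

```text
clock: 7.98
eef_pos: [589.6, 85.6, 170.5]
ee_rot: [0.218, 0.976, 0.0, 0.001]
ft_force: [-0.6, 4.2, -3.0]
finger_gap: 0.382
grasp_force: 25.0
```

```bash
python3 - <<'E'
from h import *
s=ctrl.read_state();p,d=snap('wrist'); print(s['clock'],s['eef_pos'],s['ee_rot'],s['ft_force'])
np.savez('w5.npz',p=p,**{k:s[k] for k in('eef_pos','ee_rot')})
cv2.imwrite('pics/w5.png',cv2.resize(p[100:270,140:340],None,fx=3.5,fy=3.5,interpolation=cv2.INTER_CUBIC))
E
```

```text
7.975 [589.60532678  85.55835212 170.46172415] [2.18340537e-01 9.75872465e-01 1.54935496e-04 5.64195197e-04] [-0.63736198  4.15025666 -3.03785753]
```

View pics/w5.png

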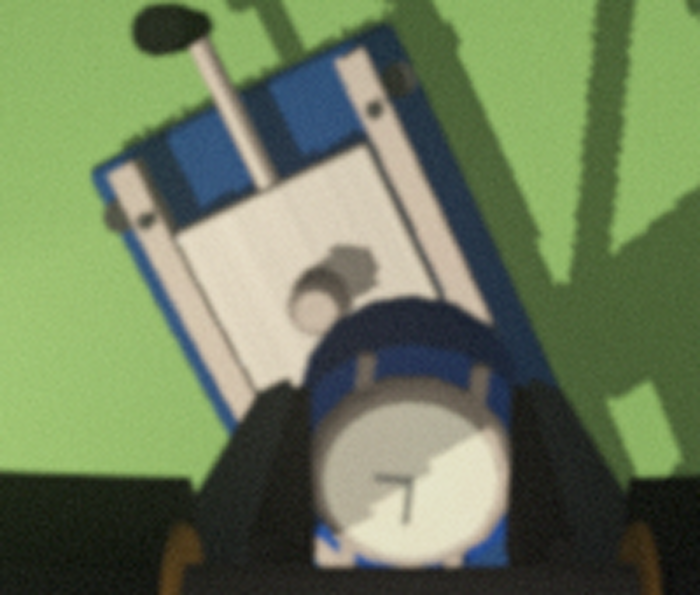

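The spigot top is at crop (315,311), the carriage's front corners at (178,233) and (368,143), and the watch face centre at (411,470).

```bash
python3 - <<'E'
from h import *
f=np.load('w5.npz');s={k:f[k] for k in('eef_pos','ee_rot')}; T=s['eef_pos'];R=Ro.from_quat(s['ee_rot']).as_matrix()
W=lambda u,v,z:wray(140+u/3.5,100+v/3.5,z,s)
sp=W(315,311,52); fc=W(411,470,T[2]+33.5); L,Rr=W(178,233,34),W(368,143,34)
print('spig',sp,'face',fc,'rel',R.T@(fc-T)); m=(L+Rr)/2; d=Rr-L; n=np.array([d[1],-d[0]])/np.hypot(*d[:2]); print('corners',L,Rr,np.hypot(*d[:2]),'ctr',m[:2]+40*n, 'yaw',np.degrees(np.arctan2(n[1],n[0])))
print('spig-face in tool', R.T@(sp-fc))
print('spig-TCP in tool', R.T@(sp-T))
E
```

```text
spig [589.31904769  53.77678114  52.        ] face [587.87038423  87.8111943  203.96172415] rel [  2.49493843   1.3170913  -33.5018787 ]
corners [549.18734165  20.25851533  34.        ] [549.89323901  90.94714386  34.        ] 70.69215298465345 ctr [589.53829607  55.20340911] yaw -0.5721372154456847
spig-face in tool [-15.65708801 -30.25544551 151.9614067 ]
spig-TCP in tool [-13.16214958 -28.9383542  118.459528  ]
```

Call:
step_arm --targets '[-0.3,0,0,0.1,0,-0.3,0,0,0.2,0,-0.3,0,0,0.29,0,-0.3,0,0,0.32,0,-0.3,-0.02,-0.04,0.32,0,-0.3,-0.04,-0.08,0.32,0,-0.3,-0.05,-0.1,0.32,0,-0.3,-0.05,-0.1,0.32,0,-0.3,-0.05,-0.1,0.34,0,-0.3,-0.05,-0.1,0.36,0,-0.3,-0.05,-0.1,0.37,0,-0.3,-0.05,-0.1,0.378,0,-0.3,-0.05,-0.1,0.378,0,-0.3,-0.05,-0.1,0.378,0]'

```text
clock: 9.78
eef_pos: [589.9, 52.3, 56.2]
ee_rot: [0.218, 0.976, 0.0, 0.0]
ft_force: [0.3, 4.2, -3.4]
finger_gap: 0.384
grasp_force: 25.0
```

```bash
python3 - <<'E'
from h import *
s=ctrl.read_state();print(s['clock'],s['eef_pos'],s['ft_force'],s['wrist_torque'])
p,d=snap('side');q,_=snap('scene')
cv2.imwrite('pics/v6.png',np.hstack([cv2.resize(p[120:240,200:335],(450,400),interpolation=2),cv2.resize(q[185:275,215:315],(350,400)if 0 else (350,315),interpolation=2) if 0 else cv2.resize(q[180:280,215:303],(350,400),interpolation=2)]))
E
```

```text
9.775 [589.89928779  52.28567807  56.22101579] [ 0.2862842   4.23692039 -3.40919607] [ 0.68072002 -0.01753468  0.19183126]
```

View pics/v6.png

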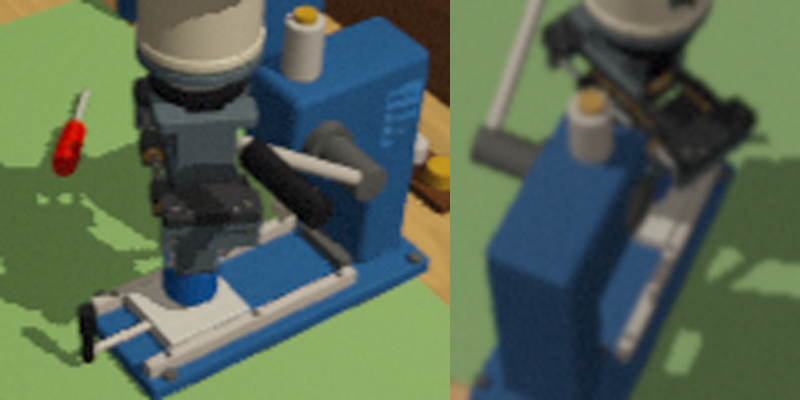

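The picture shows the holder over the spigot, and there is no contact force below the spigot top, so the bore is engaged. I go on down slowly.

Call:
step_arm --targets '[-0.3,0,0,0.01,0,-0.3,0,0,0.02,0,-0.3,0,0,0.03,0,-0.3,0,0,0.04,0,-0.3,0,0,0.04,0]'

```text
clock: 10.5
eef_pos: [589.6, 52.3, 43.8]
ee_rot: [0.218, 0.976, -0.0, -0.0]
ft_force: [-0.5, 3.7, -2.1]
finger_gap: 0.382
grasp_force: 25.0
```

Call:
step_arm --targets '[-0.3,0,0,0.005,0,-0.3,0,0,0.01,0,-0.3,0,0,0.01,0]'

```text
clock: 10.88
eef_pos: [590.0, 52.5, 41.5]
ee_rot: [0.218, 0.976, 0.0, 0.0]
ft_force: [-1.1, 4.8, 2.5]
finger_gap: 0.382
grasp_force: 25.0
```

Call:
step_arm --targets '[0,0,0,0,0,0.6,0,0,0,0,1,0,0,0,0,1,0,0,0,0]'

```text
clock: 11.38
eef_pos: [589.8, 52.3, 41.1]
ee_rot: [0.218, 0.976, -0.0, -0.0]
ft_force: [0.9, 3.7, -2.1]
finger_gap: 0.788
grasp_force: 0.0
```

Call:
step_arm --targets '[1,0,0,-0.03,0,1,0,0,-0.08,0,1,0,0,-0.127,0,1,0,0,-0.127,0,1,0,0,-0.127,0]'

```text
clock: 12.0
eef_pos: [589.7, 52.3, 79.2]
ee_rot: [0.218, 0.976, 0.0, 0.0]
ft_force: [0.2, 4.8, -0.6]
finger_gap: 1.0
grasp_force: 0.0
```

```bash
python3 - <<'E'
from h import *
s=ctrl.read_state();print(s['clock'],s['eef_pos'],s['ft_force'],s['finger_gap'])
p,d=snap('wrist');q,_=snap('side');np.savez('w7.npz',p=p,**{k:s[k] for k in('eef_pos','ee_rot')})
cv2.imwrite('pics/v7.png',np.hstack([cv2.resize(p[90:270,140:340],(440,396),interpolation=2),cv2.resize(q[170:250,210:282],(356,396),interpolation=2)]))
E
```

```text
12.0 [589.71245918  52.2757764   79.21369029] [ 0.1758919   4.77110658 -0.64084255] 1.0003501376058421
```

View pics/v7.png

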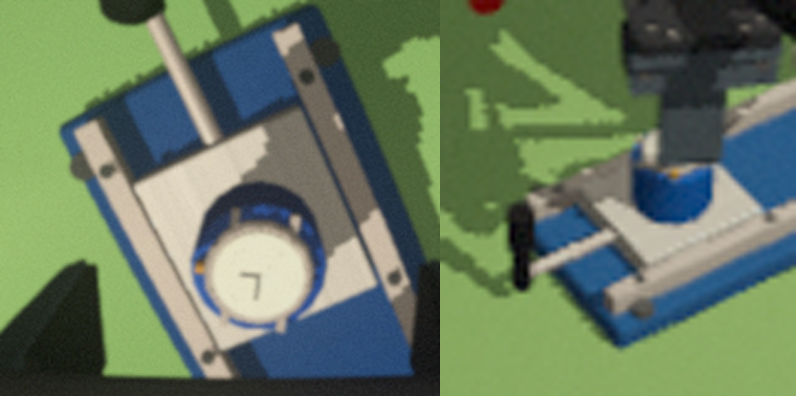

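The holder stands upright and centred on the carriage (face at crop (258,272)), and the side view shows its foot flat on the plate. I go to the knob now.

Call:
step_arm --targets '[1,0.1,-0.047,0,0,1,0.2,-0.094,0,-0.1,1,0.306,-0.141,0,-0.2,1,0.306,-0.141,0,-0.28,1,0.306,-0.141,0,-0.28,1,0.306,-0.141,0.06,-0.28,1,0.306,-0.141,0.11,-0.28,1,0.306,-0.141,0.11,-0.28,-0.3,0.306,-0.141,0.11,-0.28,-0.8,0.306,-0.141,0.11,-0.28,-1,0.306,-0.141,0.11,-0.28,-1,0.306,-0.141,0.11,-0.28,-1,0.306,-0.141,0.11,-0.28,-1,0.306,-0.141,0.11,-0.28]' --force 20

```text
clock: 13.85
eef_pos: [488.7, 53.1, 46.2]
ee_rot: [0.0, 1.0, 0.0, -0.0]
ft_force: [-0.2, 3.7, -1.7]
finger_gap: 0.376
grasp_force: 0.0
```

Call:
step_arm --targets '[-1,0,0,0,0,-1,0,0,0,0,-1,0,0,0,0,-1,0,0,0,0,-1,0,0,0,0]'

```text
clock: 14.48
eef_pos: [488.7, 53.1, 46.2]
ee_rot: [0.0, 1.0, 0.0, -0.0]
ft_force: [0.2, 3.5, -1.3]
finger_gap: 0.007
grasp_force: 0.0
```

```bash
python3 - <<'E'
from h import *
s=ctrl.read_state();print(s['clock'],s['eef_pos'],s['ft_force'],s['finger_gap'])
p,d=snap('wrist');q,_=snap('side');np.savez('w8.npz',p=p,**{k:s[k] for k in('eef_pos','ee_rot')})
cv2.imwrite('pics/v8.png',np.hstack([cv2.resize(p[150:300,160:360],(500,375),interpolation=2),cv2.resize(q[170:250,200:264],(300,375),interpolation=2)]))
E
```

```text
14.475 [488.72774152  53.06775537  46.21011921] [ 0.17698546  3.45041301 -1.27443772] 0.006944475457798255
```

View pics/v8.png

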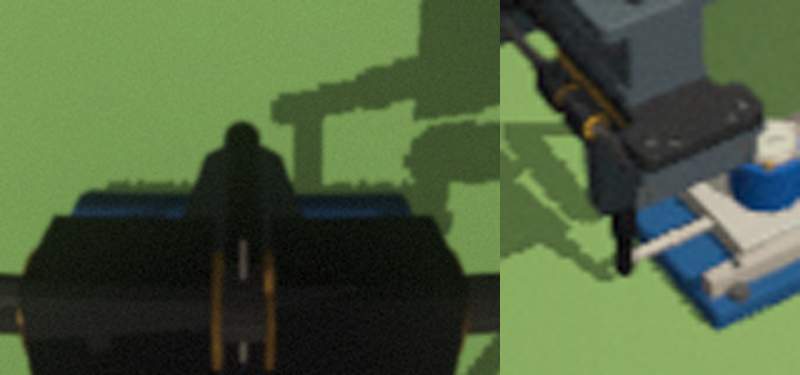

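```bash
python3 - <<'E'
from h import *
f=np.load('w8.npz');s={k:f[k] for k in('eef_pos','ee_rot')}
print(wray(160+242/2.5,150+135/2.5,75,s))
f=np.load('w7.npz');s={k:f[k] for k in('eef_pos','ee_rot')}
W=lambda u,v,z:wray(140+u/2.2,90+v/2.2,z,s)
print('face',W(258,272,75),'car corners',W(133,183,34),W(300,105,34),'foot front',W(60,130,18),W(320,5,18))
# side-view depth/ray checks
q,d=snap('side'); x0,y0,k=200,170,375/80
print('knob bottom side', ray('side',200+(625-500)/(300/64),170+272/k,18))
E
```

```text
[468.57651925  54.22268975  75.        ]
face [589.45220161  54.08157784  75.        ] car corners [549.81049847  19.03245095  34.        ] [550.1130429   90.18561554  34.        ] foot front [518.28593578  -3.0238639   18.        ] [519.07096923 114.3910201   18.        ]
knob bottom side [488.87280767  48.19911315  18.        ]
```

Call:
step_arm --targets '[-1,0,0,-0.1,0,0.5,0,0,-0.3,0,1,0,0,-0.5,0,1,0,0,-0.7,0,1,0,0,-0.7,0,1,0,0,-0.7,0]'

```text
clock: 15.38
eef_pos: [488.3, 53.1, 255.5]
ee_rot: [-0.0, 1.0, 0.0, -0.0]
ft_force: [0.5, 3.7, -1.4]
finger_gap: 0.522
grasp_force: 0.0
```

```bash
python3 - <<'E'
from h import *
s=ctrl.read_state();print(s['clock'],s['eef_pos'],s['ft_force'],s['finger_gap'])
p,d=snap('wrist');np.savez('w9.npz',p=p,d=d,**{k:s[k] for k in('eef_pos','ee_rot')})
cv2.imwrite('pics/v9.png',cv2.resize(p[90:250,150:370],None,fx=3.5,fy=3.5,interpolation=2))
E
```

```text
15.375 [488.27282236  53.10582207 255.53929639] [ 0.53083949  3.65716365 -1.37549381] 0.5219443530949412
```

View pics/v9.png

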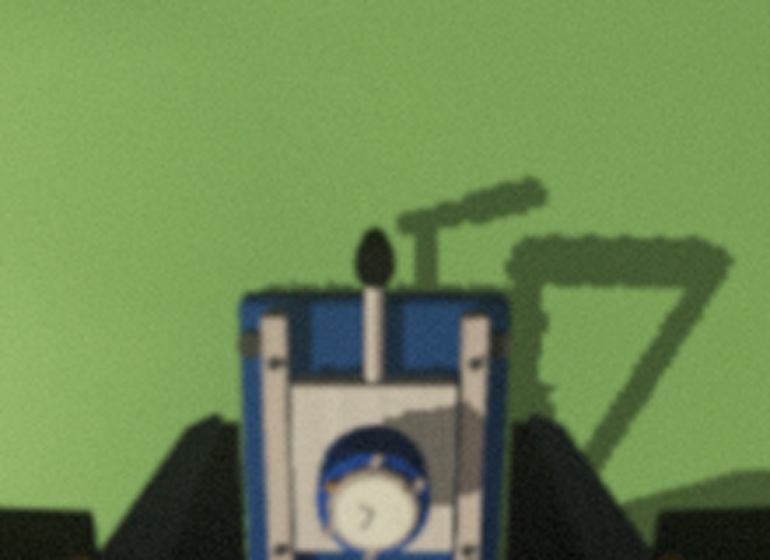

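```bash
python3 - <<'E'
from h import *
f=np.load('w9.npz');s={k:f[k] for k in('eef_pos','ee_rot')};d=f['d']
W=lambda u,v,z:wray(150+u/3.5,90+v/3.5,z,s).round(1)
print('knob top',W(374,270,75),'knob low end',W(374,230,30),'car front',W(290,384,34),W(458,384,34),'face',W(372,512,75),'foot front',W(243,295,18),W(505,295,18))
c=cams.get_calibration('wrist');print('depth at knob,car,foot,bench,face',[float(d[round(90+v/3.5),round(150+u/3.5)]) for u,v in((374,270),(330,400),(350,320),(374,150),(372,512))])
def dep(P): 
    R=Ro.from_quat(s['ee_rot']).as_matrix();H=c['hand_eye'];return (H[:3,:3].T@(R.T@(P-s['eef_pos'])-H[:3,3]))[2]
print([round(dep(W(u,v,z)),1) for u,v,z in((374,270,75),(330,400,34),(350,320,18),(374,150,0),(372,512,75))])
E
```

```text
knob top [490.7  54.6  75. ] knob low end [483.5  54.6  30. ] car front [549.3  18.6  34. ] [549.4  90.5  34. ] face [590.2  53.7  75. ] foot front [514.   -2.3  18. ] [514.1 111.6  18. ]
depth at knob,car,foot,bench,face [388.35906982421875, 445.54522705078125, 453.03204345703125, 449.0638122558594, 416.6304931640625]
[np.float64(388.4), np.float64(446.3), np.float64(452.8), np.float64(449.7), np.float64(416.5)]
```

Call:
step_arm --targets '[-1,0.07,0.03,0,0,-1,0.13,0.06,0.1,0,-1,0.13,0.06,0.3,0,-1,0.13,0.06,0.5,0,-1,0.13,0.06,0.65,0,-1,0.13,0.06,0.69,0,-1,0.13,0.06,0.69,0,-1,0.13,0.06,0.69,0]'

```text
clock: 16.42
eef_pos: [450.6, 71.1, 50.4]
ee_rot: [0.0, 1.0, 0.0, 0.001]
ft_force: [0.7, 3.8, -0.5]
finger_gap: 0.007
grasp_force: 0.0
```

Call:
step_arm --targets '[-1,-0.03,0,0,0,-1,-0.06,0,0,0,-1,-0.09,0,0,0,-1,-0.12,0,0,0,-1,-0.12,0,0,0]'

```text
clock: 17.05
eef_pos: [486.5, 71.1, 49.2]
ee_rot: [0.0, 1.0, 0.0, 0.0]
ft_force: [0.9, 3.6, -1.5]
finger_gap: 0.006
grasp_force: 0.0
```

```bash
python3 - <<'E'
from h import *
s=ctrl.read_state();print(s['clock'],s['eef_pos'],s['ft_force'],s['finger_gap'])
p,d=snap('wrist');q,_=snap('side');np.savez('w10.npz',p=p,d=d,**{k:s[k] for k in('eef_pos','ee_rot')})
cv2.imwrite('pics/v10.png',np.hstack([cv2.resize(p[140:300,150:350],(490,392),interpolation=2),cv2.resize(q[170:250,205:268],(308,392),interpolation=2)]))
E
```

```text
17.05 [486.51933083  71.0644454   49.15562705] [ 0.91479732  3.59718111 -1.48420136] 0.006006830745369413
```

View pics/v10.png

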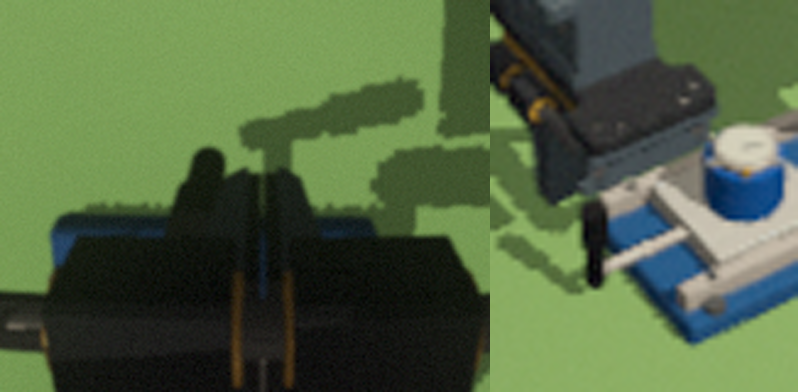

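The knob is still clear of the fingers, on their −y side. I've now viewed more pictures than the 10 allowed, so I'll use numbers only from here. I read the finger shape from the depth image.

```bash
python3 - <<'E'
from h import *
np.set_printoptions(linewidth=220)
f=np.load('w10.npz');s={k:f[k] for k in('eef_pos','ee_rot')};d=f['d']
c=cams.get_calibration('wrist');H=c['hand_eye']
v,u=np.mgrid[0:384,0:512];dx,dy=u-c['cx'],v-c['cy'];r=np.hypot(dx,dy)+1e-9;th=r/c['fx']
D=np.stack([np.sin(th)*dx/r,np.sin(th)*dy/r,np.cos(th)],-1); P=D*(d/D[...,2])[...,None]
T=P@H[:3,:3].T+H[:3,3]   # tool coords
for row in (206,212,218,224,230,236,242):
    print(row,[tuple(int(x) for x in T[row,cx].round()) for cx in range(218,290,4)])
E
```

```text
206 [(-9, -33, 49), (-9, -30, 49), (-9, -26, 48), (3, -20, 16), (3, -16, 15), (2, -14, 19), (-9, -12, 49), (-9, -8, 49), (-8, -5, 47), (-9, -1, 48), (-9, 2, 49), (-9, 6, 48), (-9, 9, 50), (-9, 13, 49), (-9, 17, 49), (-9, 20, 49), (-9, 24, 48), (-9, 27, 48)]
212 [(-15, -34, 48), (-15, -30, 48), (-15, -27, 49), (5, -18, -3), (4, -15, -1), (1, -13, 8), (18, -8, -36), (18, -5, -37), (18, -3, -36), (16, -1, -32), (16, 2, -33), (17, 4, -33), (18, 7, -36), (17, 9, -35), (-15, 17, 49), (-15, 20, 49), (-15, 24, 49), (-15, 28, 50)]
218 [(-20, -34, 47), (1, -24, -5), (5, -20, -13), (5, -17, -13), (4, -14, -12), (2, -12, -7), (18, -7, -46), (17, -5, -44), (18, -3, -46), (16, 0, -42), (16, 2, -42), (16, 4, -42), (17, 6, -45), (18, 9, -45), (18, 11, -45), (-21, 20, 49), (-21, 24, 49), (-20, 28, 48)]
224 [(-26, -34, 48), (3, -22, -19), (5, -19, -24), (4, -16, -23), (4, -14, -22), (17, -9, -53), (18, -7, -55), (18, -5, -55), (16, -3, -49), (17, 0, -51), (17, 2, -52), (16, 4, -51), (18, 6, -54), (18, 8, -54), (18, 10, -55), (-27, 21, 49), (-26, 24, 47), (-26, 28, 48)]
230 [(-29, -33, 41), (1, -21, -25), (1, -19, -25), (1, -16, -25), (2, -13, -26), (18, -8, -62), (18, -6, -61), (18, -4, -62), (17, -2, -59), (16, 0, -59), (16, 2, -59), (16, 4, -58), (17, 6, -61), (18, 8, -61), (18, 10, -62), (17, 12, -61), (-30, 24, 42), (-29, 27, 41)]
236 [(38, -12, -112), (38, -10, -112), (-4, -19, -24), (-3, -16, -26), (17, -10, -68), (17, -8, -68), (18, -6, -69), (18, -4, -69), (16, -2, -64), (16, 0, -65), (16, 2, -65), (16, 4, -65), (18, 6, -69), (17, 8, -68), (18, 9, -69), (17, 12, -68), (80, 1, -200), (-31, 27, 33)]
242 [(38, -11, -117), (39, -10, -117), (39, -9, -117), (39, -7, -117), (39, -6, -117), (39, -5, -117), (39, -4, -117), (18, -4, -76), (16, -2, -72), (16, 0, -72), (16, 2, -72), (16, 4, -71), (18, 5, -75), (39, 5, -117), (38, 6, -116), (39, 8, -117), (39, 9, -117), (39, 10, -117)]
```

```bash
python3 - <<'E'
from h import *
s=ctrl.read_state()
for n in('side','scene'):
    p,d=snap(n);X=world(n,d)-s['eef_pos']
    m=(abs(X[...,0])<35)&(abs(X[...,1]-5)<24)&(X[...,2]>-20)&(X[...,2]<85);q=X[m]
    for a in range(-20,85,7):
        r=q[(q[:,2]>=a)&(q[:,2]<a+7)]
        if len(r)>1: print(n,a,len(r),r.min(0).round(),r.max(0).round())
E
```

```text
side -20 3 [ 21. -18. -18.] [ 34.  20. -17.]
side 15 2 [ -5. -19.  17.] [ -4. -18.  20.]
side 22 9 [ -4. -18.  22.] [  9. -10.  29.]
side 29 7 [-19.  -9.  30.] [-0.  5. 35.]
side 36 17 [-19. -13.  36.] [-3.  6. 42.]
side 43 18 [-19. -13.  44.] [-3. 11. 50.]
side 50 15 [-18. -12.  51.] [-5. 10. 56.]
side 57 14 [-20. -12.  58.] [-5.  7. 63.]
side 64 14 [-20. -14.  64.] [-6.  6. 71.]
side 71 15 [-20. -14.  72.] [-12.  10.  77.]
side 78 9 [-19. -14.  79.] [-12.   2.  84.]
scene -20 10 [  2. -18. -20.] [ 32. -13. -14.]
scene -13 3 [  6. -17. -11.] [ 13. -12.  -7.]
scene -6 2 [  8. -18.  -6.] [ 12. -15.  -2.]
scene 1 2 [  8. -14.   2.] [ 11. -12.   5.]
scene 8 5 [ 11. -18.   9.] [ 16. -11.  15.]
scene 15 2 [ 10. -14.  16.] [ 13. -12.  18.]
scene 22 6 [  2. -19.  24.] [17. -5. 29.]
scene 29 7 [-13. -15.  29.] [18.  9. 35.]
scene 36 6 [16. -9. 36.] [20. 10. 42.]
scene 43 12 [-10. -10.  43.] [20. 10. 50.]
scene 50 6 [14. -5. 51.] [20. 11. 56.]
scene 57 11 [  5. -10.  57.] [22. 11. 64.]
scene 64 11 [  9. -11.  65.] [20. 12. 71.]
scene 71 6 [ 18. -11.  71.] [19. 12. 77.]
scene 78 11 [ 13. -11.  78.] [20. 13. 85.]
```

Depth from two views shows the fingers end about 29 mm behind the stated TCP, so they had passed above the knob. I correct for this and grip the knob lower.

Call:
step_arm --targets '[-1,0,0,-0.04,0,0,0,0,-0.04,0,0,-0.01,-0.04,-0.04,0,0,-0.01,-0.063,-0.04,0,0,-0.01,-0.063,0,0,0,-0.01,-0.063,0.05,0,0,-0.01,-0.063,0.083,0,0,-0.01,-0.063,0.083,0,-1,-0.01,-0.063,0.083,0,-1,-0.01,-0.063,0.083,0,-1,-0.01,-0.063,0.083,0,-1,-0.01,-0.063,0.083,0,-1,-0.01,-0.063,0.083,0,-1,-0.01,-0.063,0.083,0,-1,-0.01,-0.063,0.083,0]' --force 12

```text
clock: 19.12
eef_pos: [488.9, 52.7, 24.6]
ee_rot: [0.0, 1.0, 0.0, 0.0]
ft_force: [0.3, 10.4, -0.1]
finger_gap: 0.167
grasp_force: 12.0
```

Call:
step_arm --targets '[-1,0,0.003,0,0,-1,-0.02,0.003,0,0,-1,-0.05,0.003,0,0,-1,-0.08,0.003,0,0,-1,-0.11,0.003,0,0,-1,-0.14,0.003,0,0,-1,-0.17,0.003,0,0,-1,-0.2,0.002,0,0,-1,-0.23,0.002,0,0,-1,-0.26,0.002,0,0,-1,-0.29,0.002,0,0,-1,-0.31,0.002,0,0,-1,-0.32,0.002,0,0,-1,-0.32,0.002,0,0]'

```text
clock: 20.88
eef_pos: [586.2, 52.5, 24.5]
ee_rot: [0.0, 1.0, -0.0, 0.001]
ft_force: [1.7, -2.9, 3.2]
finger_gap: 0.17
grasp_force: 12.0
```

Call:
step_arm --targets '[-1,-0.008,-0.002,0,0,-1,-0.015,-0.002,0,0,-1,-0.022,-0.002,0,0,-1,-0.022,-0.002,0,0]'

```text
clock: 21.38
eef_pos: [589.9, 52.5, 24.2]
ee_rot: [0.0, 1.0, 0.0, -0.001]
ft_force: [-9.5, 1.2, 11.1]
finger_gap: 0.173
grasp_force: 12.0
```

The carriage is at its stop: the reaction is about 10 N and the position matches. I release, back off and go to the lever.

Call:
step_arm --targets '[0,0,0,0,0,0,0,0,0,0,0,0,0,0,0,0,0,0,0,0,0,0.1,0,0,0,0,0.25,0,0,0,0,0.4,0,0,0,1,0.4,0,-0.2,0,1,0.4,0,-0.4,0,1,0.4,0,-0.6,0,1,0.4,0,-0.8,0.1,1,0.4,0,-0.92,0.2,1,0.4,-0.1,-0.92,0.3,1,0.35,-0.2,-0.92,0.4,1,0.3,-0.3,-0.92,0.5,1,0.2,-0.4,-0.92,0.6,1,0.1,-0.48,-0.92,0.7,1,0.07,-0.48,-0.92,0.8,1,0.07,-0.48,-0.92,0.9,1,0.07,-0.48,-0.92,1]'

```text
clock: 23.88
eef_pos: [570.3, -91.8, 300.1]
ee_rot: [0.709, 0.705, -0.0, -0.0]
ft_force: [0.1, 3.5, -1.3]
finger_gap: 0.994
grasp_force: 0.0
```

Call:
step_arm --targets '[1,0,0,0,0,1,0,0,0,0]'

```text
clock: 24.12
eef_pos: [570.3, -91.8, 300.3]
ee_rot: [0.706, 0.708, -0.0, -0.0]
ft_force: [0.9, 3.8, -1.3]
finger_gap: 0.999
grasp_force: 0.0
```

```bash
cat > tc.py <<'E'
from h import *
def toolcloud(d,s):
    c=cams.get_calibration('wrist');H=c['hand_eye']
    v,u=np.mgrid[0:384,0:512];dx,dy=u-c['cx'],v-c['cy'];r=np.hypot(dx,dy)+1e-9;th=r/c['fx']
    D=np.stack([np.sin(th)*dx/r,np.sin(th)*dy/r,np.cos(th)],-1); P=D*(d/D[...,2])[...,None]
    T=P@H[:3,:3].T+H[:3,3]; return T@Ro.from_quat(s['ee_rot']).as_matrix().T+s['eef_pos']
E
python3 - <<'E'
from tc import *
s=ctrl.read_state();p,d=snap('wrist');print(s['clock'],s['eef_pos'],s['ee_rot'],s['ft_force'],s['finger_gap'],s['joints'])
W=toolcloud(d,s);print('wrist grip cloud')
def rep(W,p,n):
    blk=p.max(-1)<75
    m=blk&(abs(W[...,0]-565)<50)&(W[...,1]>-160)&(W[...,1]<-20)&(W[...,2]>240)&(W[...,2]<295);q=W[m]
    if len(q): print(n,len(q),np.percentile(q,[2,50,98],axis=0).round(1).tolist())
rep(W,p,'wrist')
ps,ds=snap('side');Ws=world('side',ds);rep(Ws,ps,'side')
pc,dc=snap('scene');rep(world('scene',dc),pc,'scene')
for n,Wx,px in(('side',Ws,ps),('wrist',W,p)):
    m=(Wx[...,2]>66)&(Wx[...,2]<95)&(abs(Wx[...,1]-53)<40)&(Wx[...,0]>560)&(Wx[...,0]<720)
    q=Wx[m]; print(n,'watch/knob zone',len(q), np.percentile(q,[5,50,95],axis=0).round().tolist() if len(q) else '')
E
```

```text
24.125 [570.27122162 -91.75497534 300.31685438] [ 7.05773652e-01  7.08437402e-01 -9.84344199e-06 -2.08104376e-05] [ 0.89429587  3.80739814 -1.25698161] 0.998555771752376 [-2.62900817e-01  3.35981742e-01  1.28663429e+00  3.62896647e-06
  1.51902252e+00 -2.66668119e-01]
wrist grip cloud
wrist 2689 [[556.3, -122.0, 274.5], [567.0, -80.4, 281.1], [577.7, -45.3, 283.4]]
side 307 [[552.9, -128.8, 266.8], [559.7, -97.9, 279.9], [573.5, -53.7, 284.9]]
scene 124 [[566.3, -120.0, 269.3], [577.1, -77.5, 279.7], [581.7, -47.2, 285.9]]
side watch/knob zone 167 [[585.0, 30.0, 67.0], [678.0, 46.0, 73.0], [698.0, 64.0, 78.0]]
wrist watch/knob zone 248 [[585.0, 39.0, 67.0], [671.0, 53.0, 72.0], [678.0, 67.0, 76.0]]
```

Call:
step_arm --targets '[1,0,-0.011,0.08,0,0.6,0,-0.011,0.16,0,0.2,0,-0.011,0.22,0,0.2,0,-0.011,0.24,0,-0.2,0,-0.011,0.24,0,-0.6,0,-0.011,0.24,0,-1,0,-0.011,0.24,0,-1,0,-0.011,0.24,0,-1,0,-0.011,0.24,0,-1,0,-0.011,0.24,0,-1,0,-0.011,0.24,0,-1,0,-0.011,0.24,0]' --force 35

```text
clock: 25.78
eef_pos: [567.1, -91.8, 228.4]
ee_rot: [0.707, 0.707, 0.0, 0.0]
ft_force: [-0.3, 3.6, 1.6]
finger_gap: 0.252
grasp_force: 35.0
```

Call:
step_arm --targets '[-1,0,-0.023,0.037,0,-1,0,-0.044,0.075,0,-1,0,-0.06,0.116,0,-1,0,-0.073,0.157,0,-1,0,-0.083,0.2,0,-1,0,-0.089,0.243,0,-1,0,-0.09,0.287,0,-1,0,-0.09,0.287,0]'

```text
clock: 26.78
eef_pos: [540.0, -91.8, 141.0]
ee_rot: [0.707, 0.707, -0.0, -0.0]
ft_force: [0.7, 4.1, 3.3]
finger_gap: 0.254
grasp_force: 35.0
```

Call:
step_arm --targets '[-1,0,0.001,0.022,0,-1,0,0.002,0.043,0,-1,0,0.004,0.065,0,-1,0,0.007,0.086,0,-1,0,0.012,0.108,0,-1,0,0.017,0.125,0,-1,0,0.017,0.132,0,-1,0,0.017,0.132,0]'

```text
clock: 27.78
eef_pos: [545.3, -91.8, 103.1]
ee_rot: [0.707, 0.707, 0.0, 0.0]
ft_force: [-4.9, 5.6, 22.0]
finger_gap: 0.257
grasp_force: 35.0
```

Call:
step_arm --targets '[-1,0,0,0,0,-1,0,0,0,0,-1,0,0,0,0,-1,0,0,0,0,-1,0,0,0,0,-1,0,0,0,0,-1,0,0,0,0,-1,0,0,0,0,-1,0,0,0,0,-1,0,0,0,0,-1,0,0,0,0,-1,0,0,0,0,-1,0,0,0,0,-1,0,0,0,0,-1,0,0,0,0,-1,0,0,0,0,-1,0,0,0,0,-1,0,0,0,0,-1,0,0,0,0,-1,0,0,0,0]'

```text
clock: 30.28
eef_pos: [545.4, -91.8, 103.1]
ee_rot: [0.707, 0.707, 0.0, 0.0]
ft_force: [-4.0, 5.3, 22.0]
finger_gap: 0.259
grasp_force: 35.0
```

```bash
python3 - <<'E'
from tc import *
s=ctrl.read_state();p,d=snap('wrist');print(s['clock'],s['eef_pos'],s['ft_force'],s['finger_gap'],s['grasp_force'])
ps,ds=snap('side');pc,dc=snap('scene')
for n,W,q in(('wrist',toolcloud(d,s),p),('side',world('side',ds),ps),('scene',world('scene',dc),pc)):
    m=(q.max(-1)<75)&(abs(W[...,0]-545)<22)&(((W[...,1]>-135)&(W[...,1]<-112))|((W[...,1]>-72)&(W[...,1]<-40)))&(W[...,2]>115)&(W[...,2]<175);g=W[m]
    if len(g): print(n,'grip',len(g),np.percentile(g,[2,50,98],axis=0).round(1).tolist())
    m=(W[...,2]>60)&(W[...,2]<134)&(abs(W[...,1]-53)<28)&(W[...,0]>655)&(W[...,0]<725);g=W[m]
    if len(g): print(n,'watch/die',len(g),np.percentile(g,[2,50,98],axis=0).round(1).tolist())
    for nm,x,y in(('loupe',394,-270),('spare',482,362)):
        m=(abs(W[...,0]-x)<40)&(abs(W[...,1]-y)<40)&(W[...,2]>28)&(W[...,2]<45);g=W[m]
        if len(g)>5: print(n,nm,len(g),g.mean(0).round(1))
E
```

```text
30.275 [545.35494661 -91.84894148 103.12570207] [-3.99755032  5.3031618  21.9760515 ] 0.2593453322049865 35.000991225242615
wrist grip 2647 [[534.5, -122.6, 148.8], [545.1, -59.3, 155.9], [556.2, -43.1, 158.1]]
wrist watch/die 1936 [[668.0, 30.7, 61.1], [680.9, 47.7, 73.3], [703.8, 73.3, 106.1]]
side grip 83 [[531.6, -129.1, 140.8], [540.1, -124.8, 153.5], [552.3, -91.8, 159.3]]
side loupe 139 [ 391.6 -273.3   36.7]
side spare 127 [476.6 362.8  34.8]
scene grip 46 [[543.8, -71.8, 145.5], [554.8, -59.0, 155.3], [560.5, -45.6, 160.0]]
scene watch/die 21 [[678.5, 68.9, 61.7], [696.0, 71.6, 68.5], [709.5, 75.7, 73.1]]
scene loupe 39 [ 398.4 -269.7   37.3]
scene spare 141 [483.4 367.6  34.8]
```

```bash
python3 -c "
from workcell import ctrl
print(ctrl.close_job())"
```

```text
the job is handed in; nothing more can be done
None
```

The job is handed in at about 30 s: the watch holder is seated on the spigot, the carriage is home, and the lever has been on its stop for about 2.6 s with the grip still held down. The loupe and white holder have not moved, though I did not re-check the screwdriver, and I broke the limit of 10 pictures by viewing 13.

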